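Change the casting in the trimming clamp and hold its lever on the third click

TASK

The rabbit in the trimming clamp is done: stand it upright on the slatted drying board, then stand the owl from the grey mat upright in the middle of the clamp's rubber seat, letting go of each. Then press the clamp's spring lever down past its first two clicks to the third, no further or the plaster cracks, and finish while holding it there, so that the jaw keeps the owl pressed against the fence. Do not tip the castings over and leave the other things where they are.

Things in the scene. Friction and masses are not known exactly. Their poses are not given: they have to be found in the camera images.
- seat (a point): Centre of the top of the square rubber seat (74 mm) for the casting, 24 mm above the table. z up, +x from the lever handle towards the fence, y to the left of that. At rest the gap over the seat is about 66 mm along x, from the jaw's face (36 mm to -x, top 28 mm above the seat) to the fence's shallow-V rubber facing (about 34 mm to +x, top 32 mm above it). The y sides are open.
- trim_clamp: Trimming clamp, fixed to the table: plywood base 250 (x) x 170 (y) mm, top 20 mm above the table. Origin at the base's centre on the table, axes as the seat's; the seat is at x +50 mm. The lever's bearing stands at y -50 to -85 mm, x -62 to +5 mm; its quadrant disc reaches 121 mm above the table. Three brass studs beside the lever mark its clicks.
- lever_axis (a point): Point on the lever's hinge axis, 88 mm above the table, 78 mm on the -x side and 66 mm on the -y side of the seat; same axes as the seat; the hinge axis runs along y.
- clamp_lever (a joint): Lever angle, rad. At 0 (rest) the lever rises 0.50 rad above level from its axis towards -x; grows as the handle goes down: elevation = 0.50 - angle. A sprung ball clicks into notches at 0.25, 0.50 and 0.75 (first to third click, force dips of some 2 N); stop at 1.05. A spring returns it to 0 when let go. Pushing takes about 4 N at first, 5 to 10 N at the third click with a casting in.
- lever_handle: Round black grip, 18 mm thick and 70 mm long, standing out sideways (+y) from the end of the lever like a crank handle; origin at its middle, 155 mm from the hinge axis and 43 mm to the +y side of lever_axis. It turns freely on its pin. It can be pinched from above or pressed down with closed fingers.
- jaw: Sprung jaw of the clamp: aluminium plate with a rubber face, 62 mm wide (y), 20 mm high; origin at the middle of the aluminium plate, 9 mm behind the rubber face (which looks to +x). It moves towards the fence by 42 mm per rad of lever; on meeting a casting it slides it against the fence, then its springs give way (about 5 N to start with, then 0.45 N per mm).
- drying_board: Slatted light wooden drying board 200 (x) x 120 (y) mm, top surface 22 mm above the table; origin at its centre on the table, x along its slats. Fixed. The frog stands on its +x half, its -x half is free.
- waiting_mat: Plain grey mat 200 x 120 x 4 mm on the table, origin at the centre of its underside, x along its length. Fixed. The owl stands on its -x half, the cocoon on its +x half.
- rabbit: White plaster rabbit sitting upright with raised ears, 51 x 52 mm and 77 mm tall, 55 g, widest 15 to 25 mm above its foot and narrower towards the top; at the start it stands in the clamp. Origin at the middle of its underside, z up.
- owl: White plaster owl, 46 (x) x 55 (y) mm and 60 mm tall, about 50 g, widest 15 to 30 mm above its foot; at the start it stands on the grey mat, turned anyhow. Origin at the middle of its underside, z up. It may stand either way round in the clamp.
- frog_dry: White plaster frog 76 x 69 x 38 mm, already on the drying board; to be left alone. Origin at the middle of its underside.
- cocoon: White knit-textured plaster cocoon 74 x 45 x 41 mm lying on the grey mat; to be left alone. Origin at the middle of its underside.
- brush: Flat brush with a wooden handle, 198 mm long, lying on the table left of the clamp; to be left alone.
- jar: Closed brown screw jar with a black cap, 58 mm across and 96 mm tall, standing on the table to the right of the clamp's far end; to be left alone. Origin at the middle of its underside.
There are look-alikes about, which are no part of the job. What is shaped like the rabbit but blue or green is not meant.

How it is judged:
On the way, in this order (a step that is already met when the one before it is completed fails the run):
1. the rabbit stands upright on the drying board, let go (x of rabbit in the frame of drying_board between -0.095 and 0.095 m and y of rabbit in the frame of drying_board between -0.058 and 0.058 m and z of rabbit in the frame of drying_board between 0.016 and 0.028 m and angle between rabbit's own z axis and vertical below 0.15 rad and linear speed of rabbit below 0.05 m/s and contact force between the fingers and rabbit below 0.1 N), for 0.2 s.
2. the owl stands upright on the clamp's seat, let go, with the lever still at rest (x of owl in the frame of seat between -0.03 and 0.03 m and y of owl in the frame of seat between -0.025 and 0.025 m and z of owl in the frame of seat between -0.006 and 0.008 m and angle between owl's own z axis and vertical below 0.2 rad and linear speed of owl below 0.05 m/s and contact force between the fingers and owl below 0.1 N and value of joint clamp_lever below 0.1 rad), for 0.2 s.
At the end, for the whole second after the job is handed in: Fingers press the handle (over 2 N), the lever is still at the third click (0.66-0.84 rad), the jaw presses the owl (over 3 N), which is upright (0.2 rad) within 30 mm (x) and 25 mm (y) of the seat centre; the rabbit is upright (0.15 rad) and at rest on the board; fingers touch neither (all of step 1 and x of owl in the frame of seat between -0.03 and 0.03 m and y of owl in the frame of seat between -0.025 and 0.025 m and z of owl in the frame of seat between -0.006 and 0.008 m and angle between owl's own z axis and vertical below 0.2 rad and linear speed of owl below 0.05 m/s and contact force between the fingers and owl below 0.1 N and value of joint clamp_lever between 0.66 and 0.84 rad and velocity of joint clamp_lever between -0.15 and 0.15 rad/s and contact force between the fingers and lever_handle above 2 N and contact force between jaw and owl above 3 N); the arm keeps its last pose, push and grip.
It fails at once if the lever is forced past the third click (beyond 0.93 rad) (value of joint clamp_lever above 0.93 rad).
It fails at once if the rabbit or the owl is tipped over (angle between any of rabbit, owl's own z axis and vertical above 0.7 rad).
It fails at once if the frog, cocoon, brush or jar is moved by more than 30 mm (distance of any of frog_dry, cocoon, brush, jar from where it was at the start of the episode above 0.03 m).
It also fails if it takes over 72 s, if anything falls off the work surface, if the arm or the gripper's body presses on something with over 40 N, if the wrist force passes 120 N, or if a joint passes its speed limit or range.

ROBOT

A 6-joint arm with a two-finger parallel gripper is mounted at the origin on a cart in front of the work surface, level with it; the furniture and walls round the work are solid. World frame = base frame: x ahead of the robot, y to its left, z up, the work surface at z = 0. Lengths are in m, angles in rad, forces in N, time in s.
With the tool pointing down it reaches from about 0.425 to 0.95 m from the base axis. Payload 3.5 kg.
Tool frame: the origin (TCP) lies midway between the tips of the shut fingers; the grasp point (between the pads) lies 19 mm behind it; z points along the fingers, y is the line along which they close (so a half turn about z gives the same grasp; the last joint's range is limited). The gripper opens to 85 mm and grips with 20 to 120 N. Pads are 22 mm wide; open, the fingers measure 114 mm over their backs; the gripper's body (76 mm by 85 mm) begins 54 mm behind the grasp point. The pads swing forward as they close: fully open they stand 13 mm farther back than shut.
Start: joints at [1.183, 0.286, 1.577, -0, 1.279, -0.15], TCP at [0.159, 0.656, 0.231] pointing down, gripper open.
Joint ranges: [-2.77, 2.77], [-0.9, 2.22], [0.21, 2.48], [-1.53, 4.67], [0.24, 2.81], [-2.84, 2.84]. Speed limits (rad/s): [2.79, 2.79, 3.14, 3.14, 3.14, 3.14].

INTERFACE

Orientations are given as a unit quaternion [x, y, z, w].
In Python, from plant import ctrl gives the robot as it stands.
- The arm moves only by the tool send_rows, never from a script. Its argument "series" is a list that holds one entry, the list of rows, each a list of 7 numbers: the shift along the tool's x, y, z in cm, then the turn, a rotation vector about the tool's x, y, z in rad, then the opening, from -1 (shut) to 1 (fully open). In form: [[[x, y, z, rx, ry, rz, jaw], ...]]. A call has 1 to 10 rows; each row shifts and turns the commanded pose from where the row before left it, along the tool's axes as they then stand; what a row does not reach is not made up. A row lasts 1/8 s, in which the tool goes at most 62.5 mm and 10.7 degrees, less where a joint would pass 70% of its speed; a pose out of reach is approached as far as the arm can. A call is refused whole if a number of a shift passes 6.25 or a number of a turn 0.188, either way. A call with a gripper value outside its range is refused whole. The fingers move at their own pace and stop on an object; "force" is the grip in N (left out, the last holds). Time passes only in rows, so rows that do not move let the fingers close. It gives the time, the measured TCP pose, the force, the opening and the grip force at its end, in the units of the state.
- ctrl.get_state(): the state, without advancing time (a new reading comes with each control period).
- ctrl.read_camera(name): name is "scene" or "top"; returns a dict with "img" (384x512x3 uint8, red, green, blue), "fx", "fy", "cx", "cy" (pixels), "R" (3x3) and "t" (3): a world point X has camera coordinates R X + t. Camera axes: x right, y down, z forward; pixel columns grow to the right and rows downward; lengths in m; the calibration is good to about 2 mm. A picture is of the moment at which its call begins. There is no depth.
- ctrl.sign_off(): hands the job in; it is judged then, once.
The state is a dict: "time": time; "qpos": joint angles; "dq": joint speeds; "joint_efforts": joint torques, N m; "eef_pos": TCP position; "tcp_rot": TCP orientation; "contact_force": force on the tool from outside, world axes, zero at the start; "wrist_torque": the same for the moment, N m; "opening": opening from 0.0 (shut) to 1.0 (fully open); "finger_force": force on a finger pad.
Only numpy, scipy, OpenCV 4.12 (cv2) and the standard library are available. Lean on these libraries where they do the work, as an engineer would, in place of code of your own. Each camera call takes 0.05 s, during which the arm holds its last target. There are 200 camera calls.

## Working session

There is one attempt and no reset: what is moved stays moved. The work goes in short steps, Python scripts to look and compute and a tool call to move; the robot and the scene stay as the last step left them, time stands still between calls to the robot, and variables do not carry over. Pictures are saved under pics/ and viewed, at most 13 in all, crops included, and the job is handed in when it is done.

Besides the shell and the picture viewer there is one more tool, called after ">>>" in YAML: its name, and indented under it one key for each argument. send_rows: Moves the arm, as the interface text tells. Its arguments: {"type":"object","properties":{"series":{"type":"array"},"force":{"type":"number"}},"required":["series"]}

```bash
mkdir -p pics
cat > h.py <<'E'
import numpy as np, cv2
from plant import ctrl
from scipy.spatial.transform import Rotation as Ro
def cam(n):
    return ctrl.read_camera(n)
def ray(c,u,v,z):
    d=np.array([(u-c['cx'])/c['fx'],(v-c['cy'])/c['fy'],1.])
    R=np.array(c['R']);t=np.array(c['t']);o=-R.T@t;d=R.T@d
    return o+d*(z-o[2])/d[2]
def proj(c,X):
    p=np.array(c['R'])@np.asarray(X,float)+np.array(c['t']);return np.array([c['fx']*p[0]/p[2]+c['cx'],c['fy']*p[1]/p[2]+c['cy']])
def save(c,f,crop=None,s=1):
    i=c['img'][:,:,::-1]
    if crop: i=i[crop[1]:crop[3],crop[0]:crop[2]]
    cv2.imwrite('pics/'+f,cv2.resize(i,None,fx=s,fy=s,interpolation=cv2.INTER_CUBIC))
E
python3 - <<'E'
from h import *
for n in('top','scene'):
    c=cam(n);save(c,n+'1.png',s=1.5);np.save('/tmp/'+n,c,allow_pickle=True)
    R=np.array(c['R']);print(n,-R.T@np.array(c['t']),R.round(2).tolist(),c['fx'])
print(ctrl.get_state())
E
```

```text
top [ 0.40532675 -0.04988505  1.19265901] [[0.02, -1.0, 0.02], [-0.99, -0.02, -0.16], [0.16, -0.01, -0.99]] 404.4753419459993
scene [ 0.24205734 -0.55155391  0.83716514] [[0.8, -0.59, -0.02], [-0.46, -0.61, -0.64], [0.37, 0.53, -0.76]] 348.4534111813304
{'time': 0.1, 'qpos': array([ 1.18302295e+00,  2.87112566e-01,  1.57800844e+00,  6.51702098e-06,
        1.27858149e+00, -1.50001796e-01]), 'dq': array([-0.00046074,  0.00086194, -0.00296562, -0.00147121,  0.00247316,
        0.00104844]), 'joint_efforts': array([ 7.75974549e-04, -4.07297266e+01, -2.93699205e+01, -1.35792493e-04,
        3.46834793e-03, -1.77923383e-06]), 'eef_pos': array([0.15873725, 0.65547395, 0.23007382]), 'tcp_rot': array([ 1.18606803e-01,  9.92940740e-01, -1.01618641e-03, -2.83256876e-04]), 'contact_force': array([-0.76920286,  0.76750494,  0.55375365]), 'wrist_torque': array([-0.01429599,  0.00357124, -0.0473903 ]), 'finger_force': 0.0, 'opening': 0.9979333704847552}
```

View pics/top1.png

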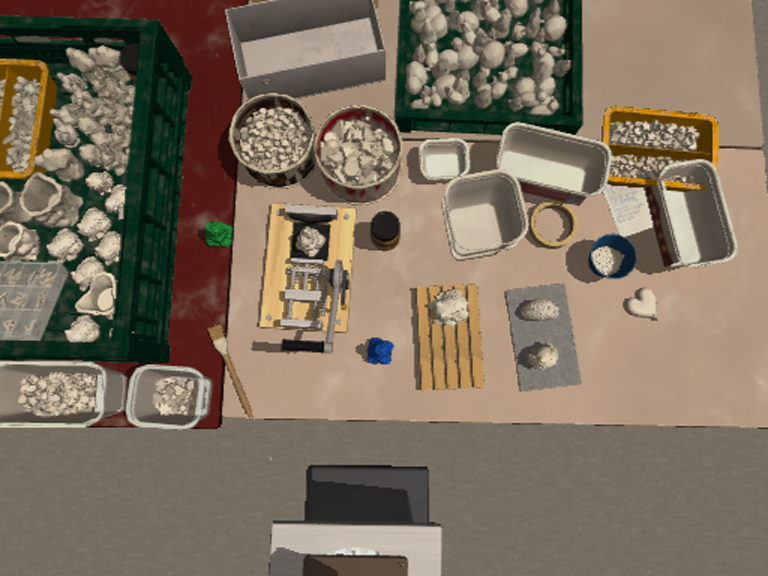

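View pics/scene1.png

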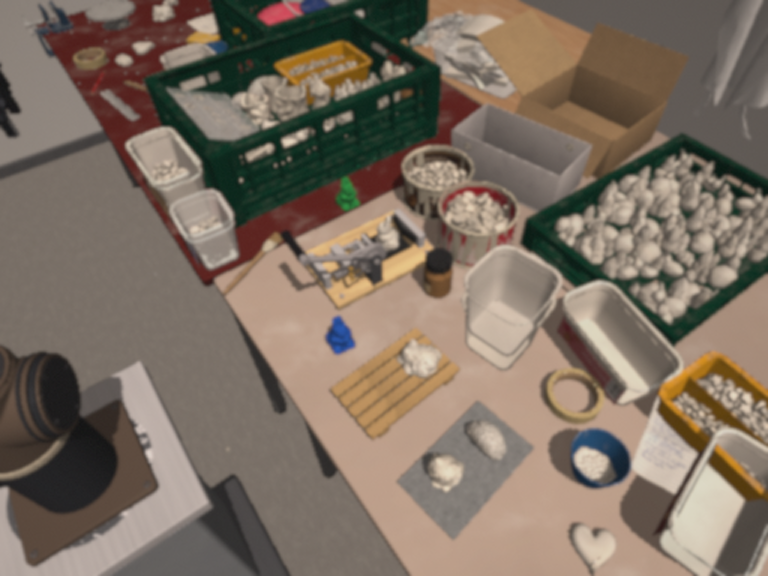

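The top view shows the clamp (base corners at 1.5x scale: about (272,205), (356,207), (350,331), (259,327)) with the rabbit at (310,238). The board is at (450,337) with the frog on its far half. The mat has the owl at (543,355) and the cocoon at (540,310). Next I'll enlarge both regions.

Run:
```python
from h import *
c=np.load('/tmp/top.npy',allow_pickle=True).item()
a=c['img'][125:245,165:270,::-1];b=c['img'][180:265,270:395,::-1]
a=cv2.resize(a,(525,600),interpolation=cv2.INTER_CUBIC);cv2.imwrite('pics/a.png',a)
b=cv2.resize(b,(800,544),interpolation=cv2.INTER_CUBIC);cv2.imwrite('pics/b.png',b)
for n,P,z in(('clamp',[(272,205),(356,207),(350,331),(259,327)],.02),('board',[(416,286),(478,286),(484,387),(421,389)],.022),('mat',[(505,288),(565,284),(581,384),(519,391)],.004),('rabbit',[(310,238)],.07),('owl',[(543,355)],.04),('frog',[(450,306)],.04),('handle',[(281,346),(323,346)],.16),('jar',[(385,226)],.096)):
    W=[ray(c,u/1.5,v/1.5,z) for u,v in P];print(n,np.round(W,3).tolist(),np.mean(W,0).round(4))
```

```text
clamp [[0.756, 0.185, 0.02], [0.756, 0.018, 0.02], [0.508, 0.022, 0.02], [0.512, 0.197, 0.02]] [0.6329 0.1056 0.02  ]
board [[0.598, -0.104, 0.022], [0.601, -0.226, 0.022], [0.406, -0.237, 0.022], [0.4, -0.117, 0.022]] [ 0.5011 -0.1709  0.022 ]
mat [[0.601, -0.283, 0.004], [0.611, -0.403, 0.004], [0.415, -0.429, 0.004], [0.399, -0.308, 0.004]] [ 0.5066 -0.3554  0.004 ]
rabbit [[0.678, 0.1, 0.07]] [0.6781 0.1    0.07  ]
owl [[0.468, -0.346, 0.04]] [ 0.4676 -0.3465  0.04  ]
frog [[0.558, -0.169, 0.04]] [ 0.5577 -0.1693  0.04  ]
handle [[0.468, 0.129, 0.16], [0.469, 0.058, 0.16]] [0.4684 0.0937 0.16  ]
jar [[0.698, -0.042, 0.096]] [ 0.6979 -0.0417  0.096 ]
```

View pics/a.png

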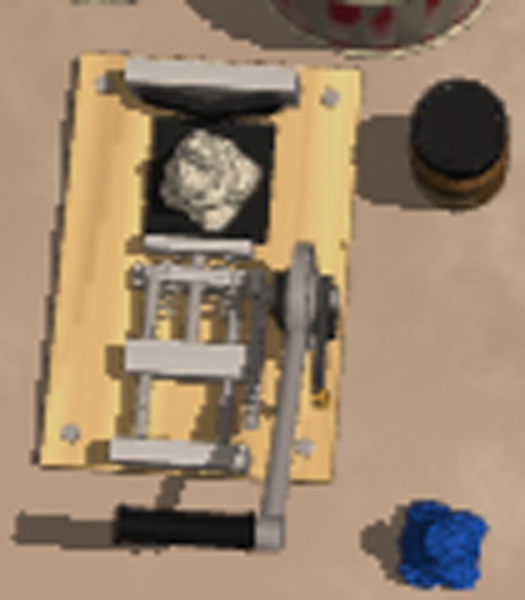

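View pics/b.png

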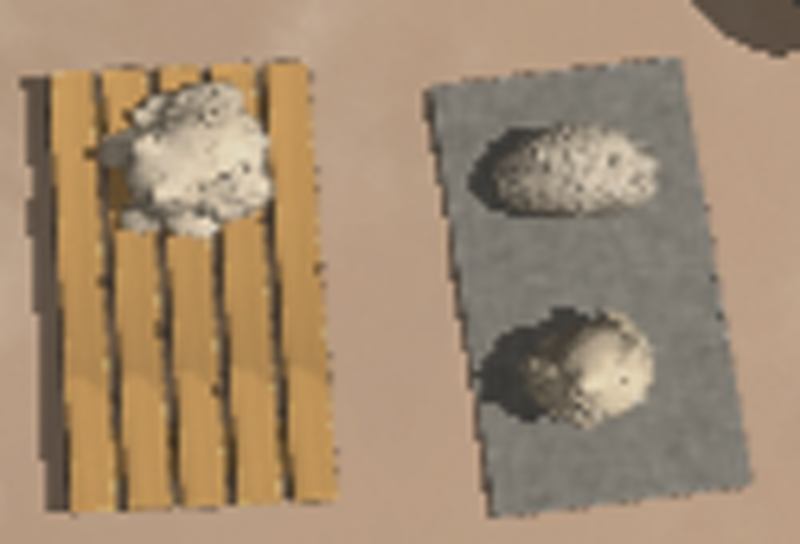

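The crops give corners: clamp base (a.png) TL (78,57), TR (361,70), BR (331,481), BL (38,466), and seat around (210,180). In b.png, the board is TL (52,68), TR (306,60), BR (340,500), BL (70,512), and the owl blob spans x 525-655, y 308-428. Next are precise frames and the owl's yaw from the scene camera.

Run:
```python
from h import *
c=np.load('/tmp/top.npy',allow_pickle=True).item();s=np.load('/tmp/scene.npy',allow_pickle=True).item()
def fr(n,P,o,k,z,L,W):
    # corners TL,TR,BR,BL ->local
    w=np.array([ray(c,o[0]+(u+.5)/k-.5,o[1]+(v+.5)/k-.5,z)[:2] for u,v in P])
    l=np.array([(L/2,W/2),(L/2,-W/2),(-L/2,-W/2),(-L/2,W/2)])
    R,_=Ro.align_vectors(np.c_[w-w.mean(0),np.zeros(4)],np.c_[l,np.zeros(4)])
    a=R.as_euler('zyx')[0];e=w-w.mean(0)-(R.apply(np.c_[l,np.zeros(4)])[:,:2])
    print(n,w.mean(0).round(4),'yaw',a.round(3),'res mm',(e*1e3).round(1).tolist());return w.mean(0),a
p,a=fr('clamp',[(78,57),(361,70),(331,481),(38,466)],(165,125),5,.02,.25,.17)
fr('seat',[(153,117),(275,125),(268,243),(143,235)],(165,125),5,.024,.074,.074)
S=p+.05*np.array([np.cos(a),np.sin(a)]);print('seat from base',S)
X=np.array([np.cos(a),np.sin(a)]);Y=np.array([-X[1],X[0]])
H=S-.078*X-.066*Y+.043*Y
for t in(0,.75):
    el=.5-t;h=np.r_[H-.155*np.cos(el)*X,.088+.155*np.sin(el)];print('handle',t,h.round(4),'pix a',((proj(c,h)-[165,125])*5).round())
fr('board',[(52,68),(306,60),(340,500),(70,512)],(270,180),6.4,.022,.2,.12)
fr('mat',[(427,90),(683,60),(750,485),(490,517)],(270,180),6.4,.004,.2,.12)
im=s['img']
o=[int(v) for v in proj(s,[.467,-.34,.03])];r=[int(v) for v in proj(s,[S[0],S[1],.05])]
print(o,r)
A=im[o[1]-33:o[1]+33,o[0]-33:o[0]+33,::-1];B=im[r[1]-33:r[1]+33,r[0]-33:r[0]+33,::-1]
cv2.imwrite('pics/ab.png',cv2.resize(np.hstack([A,B]),(800,400),interpolation=cv2.INTER_CUBIC))
```

```text
clamp [0.633 0.109] yaw -0.037 res mm [[-2.8, -0.7], [-0.6, -0.3], [2.2, 0.6], [1.3, 0.3]]
seat [0.6836 0.1063] yaw -0.036 res mm [[-0.9, -0.4], [-1.4, 1.0], [0.9, -0.1], [1.4, -0.5]]
seat from base [0.6829181 0.107152 ]
handle 0 [0.4682 0.092  0.1623] pix a [184. 529.]
handle 0.75 [0.454  0.0926 0.0497] pix a [209. 567.]
board [ 0.5027 -0.1702] yaw 0.062 res mm [[0.7, -1.3], [-0.5, 1.6], [-0.1, -0.6], [-0.2, 0.3]]
mat [ 0.5063 -0.3546] yaw 0.133 res mm [[-1.6, 0.4], [-0.8, -1.0], [1.5, 0.2], [0.9, 0.4]]
[293, 309] [257, 155]
```

View pics/ab.png

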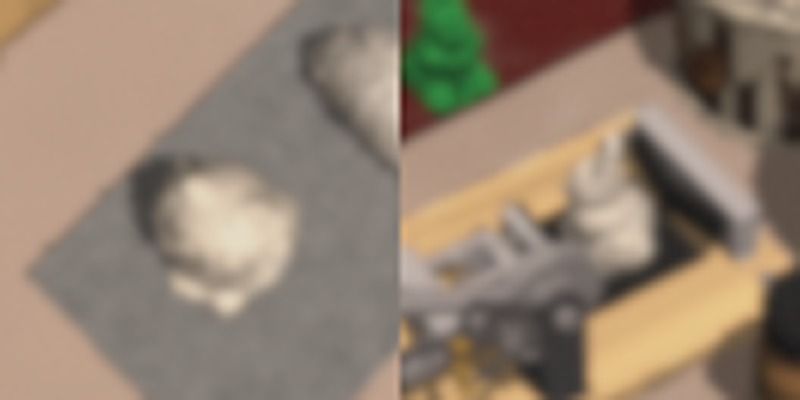

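Left: the owl, with a small protrusion (feet or tail) at crop (225,310). Right: the rabbit on the seat, ears to the left (+y). Next I'll fit the owl's position and yaw by silhouette in both cameras.

Run:
```python
from h import *
from scipy.optimize import minimize
c=np.load('/tmp/top.npy',allow_pickle=True).item();s=np.load('/tmp/scene.npy',allow_pickle=True).item()
M=[]
for k,(n,cc) in enumerate((('t',c),('s',s))):
    m=np.zeros((384,512),np.uint8);x,y=proj(cc,[.467,-.345,.025]).astype(int)
    i=cc['img'].astype(int);w=(((i[...,0]-i[...,2])>14)|(i.sum(2)>480)).astype(np.uint8)
    m[y-18-4*k:y+18+8*k,x-18-5*k:x+18+5*k]=1
    nn,l,st,_=cv2.connectedComponentsWithStats(w*m)
    b=1+st[1:,4].argmax();mm=cv2.morphologyEx((l==b).astype(np.uint8),cv2.MORPH_CLOSE,np.ones((3,3)));M.append(mm)
    print(n,st[b]);print('\n'.join(''.join('#' if v else '.' for v in r) for r in mm[y-22:y+24,x-24:x+24][::2]))
    r=np.argwhere(mm)
prof=[(0,.8),(8,.93),(15,1),(30,1),(42,.8),(52,.62),(60,.3)]
th=np.linspace(0,2*np.pi,24)
def cost(p):
    e=0
    for cc,m in((c,M[0]),(s,M[1])):
        P=[]
        for z,q in prof:
            l=np.c_[q*.023*np.cos(th),q*.0275*np.sin(th),np.full(24,.004+z/1e3)]
            w=Ro.from_euler('z',p[2]).apply(l)+[p[0],p[1],0];P+= [proj(cc,v) for v in w]
        P=np.array(P);h=cv2.convexHull(((P)*16).round().astype(np.int32))
        im=np.zeros_like(m);cv2.fillConvexPoly(im,h,1,shift=4);e+=(im!=m).sum()/m.sum()
    return e
for y0 in np.arange(0,3.1,.393):
    r=minimize(cost,[.467,-.343,y0],method='Nelder-Mead',options=dict(initial_simplex=np.array([[.467,-.343,y0],[.475,-.343,y0],[.467,-.335,y0],[.467,-.343,y0+.3]])))
    print(r.x.round(4),round(r.fun,3))
print('protrusion',ray(s,297,327,.01))
# rabbit body mid
for z in(.04,.06,.08): print('rabbit top',ray(c,165+211/5,125+180/5,z).round(4))
```

```text
t [351 228  22  20 282]
................................................
................................................
................................................
................................................
................................................
................................................
................................................
............................#####...............
.......................############.............
...................#################............
..................###################...........
...............######################...........
................#####################...........
.................###################............
...................###############..............
......................#########.................
........................##......................
................................................
................................................
................................................
................................................
...............................................
[... 907 characters left out ...]

................#################...............
...................############.................
........................#####...................
................................................
................................................
................................................
[ 0.4672 -0.3511  0.5339] 0.255
[ 0.4674 -0.351   0.5414] 0.258
[ 0.4663 -0.3511  0.8583] 0.262
[ 0.4676 -0.3521  1.1667] 0.297
[ 0.467  -0.3523  1.3128] 0.306
[ 0.4656 -0.3503  2.4811] 0.398
[ 0.4669 -0.3504  3.4266] 0.26
[ 0.4679 -0.3505  3.4607] 0.252
protrusion [ 0.45300134 -0.36997032  0.01      ]
rabbit top [0.6785 0.1022 0.04  ]
rabbit top [0.6738 0.0996 0.06  ]
rabbit top [0.669  0.0969 0.08  ]
```

```bash
cat >> h.py <<'E'
def yaw(s):
    y=Ro.from_quat(s['tcp_rot']).as_matrix()[:,1];return np.arctan2(-y[0],y[1])
def legs(*T,ph):
    """shifts (tool cm) between successive world targets at tool yaw ph; first from now"""
    s=ctrl.get_state();print('yaw',yaw(s).round(4),'rz first',(yaw(s)-ph),'t',s['time'],s['eef_pos'].round(4),'F',s['contact_force'].round(1),s['opening'].round(3),s['finger_force'])
    p=s['eef_pos'];tx=np.array([-np.cos(ph),-np.sin(ph),0]);ty=np.array([-np.sin(ph),np.cos(ph),0])
    for q in T:
        d=(np.array(q)-p)*100;print(q,'->',(d@tx).round(2),(d@ty).round(2),(-d[2]).round(2));p=np.array(q)
E
python3 - <<'E'
from h import *
legs((.159,.656,.36),(.680,.104,.36),(.680,.104,.15),ph=-.037)
E
```

```text
Traceback (most recent call last):
  File "h.py", line 20, in legs
    s=ctrl.get_state();print('yaw',yaw(s).round(4),'rz first',(yaw(s)-ph),'t',s['time'],s['eef_pos'].round(4),'F',s['contact_force'].round(1),s['opening'].round(3),s['finger_force'])
                                                                                                                                              ^^^^^^^^^^^^^^^^^^
AttributeError: 'float' object has no attribute 'round'
```

```bash
sed -i "s/s\['opening'\].round(3)/round(s['opening'],3)/" h.py
python3 - <<'E'
from h import *
legs((.159,.656,.36),(.680,.104,.36),(.680,.104,.15),ph=-.037)
E
```

```text
yaw -0.2378 rz first -0.20077312510665313 t 0.1 [0.1587 0.6555 0.2301] F [-0.8  0.8  0.6] 0.998 0.0
(0.159, 0.656, 0.36) -> -0.02 0.05 -12.99
(0.68, 0.104, 0.36) -> -54.11 -53.23 -0.0
(0.68, 0.104, 0.15) -> 0.0 0.0 21.0
```

>>> send_rows:
  series:
    - [[0,0,-4.3,0,0,-0.1,1],[0,0,-4.3,0,0,-0.1,1],[0,0,-4.4,0,0,0,1],[-3.9,-3.8,0,0,0,0,1],[-3.9,-3.8,0,0,0,0,1],[-3.9,-3.8,0,0,0,0,1],[-3.9,-3.8,0,0,0,0,1],[-3.9,-3.8,0,0,0,0,1],[-3.9,-3.8,0,0,0,0,1],[-3.9,-3.8,0,0,0,0,1]]
  force: 30

```text
time: 1.35
eef_pos: [0.4225, 0.3783, 0.3608]
tcp_rot: [0.019, 1.0, -0.0, -0.0]
contact_force: [0.2, 0.7, 0.6]
opening: 0.995
finger_force: 0.0
```

>>> send_rows:
  series:
    - [[-3.9,-3.8,0,0,0,0,1],[-3.9,-3.8,0,0,0,0,1],[-3.9,-3.8,0,0,0,0,1],[-3.9,-3.8,0,0,0,0,1],[-3.9,-3.8,0,0,0,0,1],[-3.9,-3.8,0,0,0,0,1],[-3.5,-3.8,0,0,0,0,1],[0,0,0,0,0,0,1],[0,0,0,0,0,0,1]]

```text
time: 2.48
eef_pos: [0.6802, 0.104, 0.3605]
tcp_rot: [0.019, 1.0, 0.0, -0.001]
contact_force: [-0.4, 1.0, -0.3]
opening: 0.998
finger_force: 0.0
```

Run:
```python
from h import *
legs((.680,.104,.16),(.680,.104,.036),ph=-.037)
```

```text
yaw -0.0381 rz first -0.0011314480321221246 t 2.475 [0.6802 0.104  0.3605] F [-0.4  1.  -0.3] 0.998 0.0
(0.68, 0.104, 0.16) -> 0.02 -0.0 20.05
(0.68, 0.104, 0.036) -> 0.0 0.0 12.4
```

>>> send_rows:
  series:
    - [[0,0,5,0,0,0,1],[0,0,5,0,0,0,1],[0,0,5,0,0,0,1],[0,0,4,0,0,0,1],[0,0,3,0,0,0,1],[0,0,3,0,0,0,1],[0,0,3,0,0,0,1],[0,0,2.5,0,0,0,1],[0,0,2,0,0,0,1],[0,0,0,0,0,0,1]]

```text
time: 3.72
eef_pos: [0.6787, 0.1048, 0.0345]
tcp_rot: [0.018, 1.0, -0.0, -0.002]
contact_force: [-0.3, 1.1, 0.6]
opening: 1.001
finger_force: 0.0
```

>>> send_rows:
  series:
    - [[0,0,0,0,0,0,0.6],[0,0,0,0,0,0,0.4],[0,0,0,0,0,0,0.2],[0,0,0,0,0,0,0],[0,0,0,0,0,0,-0.2],[0,0,0,0,0,0,-0.4],[0,0,0,0,0,0,-0.6],[0,0,0,0,0,0,-1],[0,0,0,0,0,0,-1]]

```text
time: 4.85
eef_pos: [0.6816, 0.1039, 0.0384]
tcp_rot: [0.019, 1.0, 0.0, 0.001]
contact_force: [-0.8, 0.7, 5.3]
opening: 0.587
finger_force: 29.7
```

Run:
```python
from h import *
legs((.680,.104,.16),ph=-.037)
c=cam('scene');r=proj(c,[.68,.104,.06]).astype(int);save(c,'g1.png',(r[0]-60,r[1]-60,r[0]+60,r[1]+60),4)
```

```text
yaw -0.038 rz first -0.0009586540601711074 t 4.85 [0.6816 0.1039 0.0384] F [-0.8  0.7  5.3] 0.587 29.72652422238525
(0.68, 0.104, 0.16) -> 0.16 0.0 -12.16
```

View pics/g1.png

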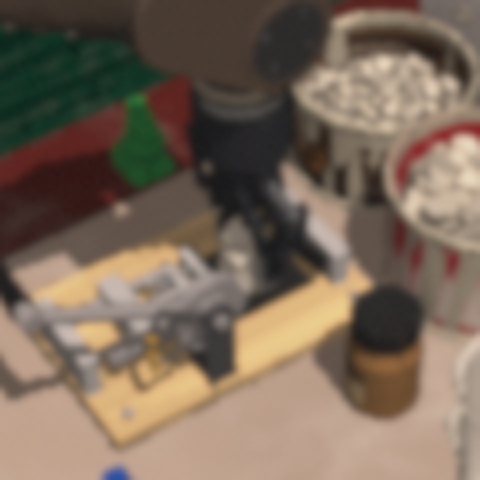

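The rabbit is gripped at about 50 mm opening. Lifting it.

>>> send_rows:
  series:
    - [[0,0,-1,0,0,0,-1],[0,0,-2,0,0,0,-1],[0,0,-3,0,0,0,-1],[0,0,-4,0,0,0,-1],[0,0,-4,0,0,0,-1],[0,0,-3,0,0,0,-1],[0,0,0,0,0,0,-1]]

```text
time: 5.78
eef_pos: [0.6825, 0.1039, 0.2115]
tcp_rot: [0.019, 1.0, 0.0, 0.004]
contact_force: [0.6, -0.1, -0.6]
opening: 0.587
finger_force: 29.9
```

Run:
```python
from h import *
legs((.448,-.1735,.20),(.448,-.1735,.045),(.448,-.1735,.037),ph=-.037)
```

```text
yaw -0.0378 rz first -0.0007591609751917694 t 5.775 [0.6825 0.1039 0.2115] F [ 0.6 -0.1 -0.6] 0.587 29.853099094616482
(0.448, -0.1735, 0.2) -> 22.41 -28.59 1.15
(0.448, -0.1735, 0.045) -> 0.0 0.0 15.5
(0.448, -0.1735, 0.037) -> 0.0 0.0 0.8
```

>>> send_rows:
  series:
    - [[1.6,-2,0,0,0,0,-1],[2.6,-3.3,0,0,0,0,-1],[3,-3.9,0,0,0,0,-1],[3,-3.9,0,0,0,0,-1],[3,-3.9,0,0,0,0,-1],[3,-3.9,0,0,0,0,-1],[2.8,-3.5,0,0,0,0,-1],[2.1,-2.6,0,0,0,0,-1],[1.3,-1.6,0,0,0,0,-1],[0,0,0,0,0,0,-1]]

```text
time: 7.02
eef_pos: [0.4445, -0.1737, 0.2048]
tcp_rot: [0.02, 1.0, 0.001, -0.001]
contact_force: [0.2, -0.2, -0.3]
opening: 0.586
finger_force: 29.9
```

Run:
```python
from h import *
legs((.448,-.1735,.045),ph=-.037)
c=cam('top');r=proj(c,[.45,-.17,.1]).astype(int);save(c,'g2.png',(r[0]-75,r[1]-75,r[0]+75,r[1]+75),4)
```

```text
yaw -0.0403 rz first -0.0033377223743939546 t 7.025 [ 0.4445 -0.1737  0.2048] F [ 0.2 -0.2 -0.3] 0.586 29.874024586879386
(0.448, -0.1735, 0.045) -> -0.35 0.03 15.98
```

View pics/g2.png

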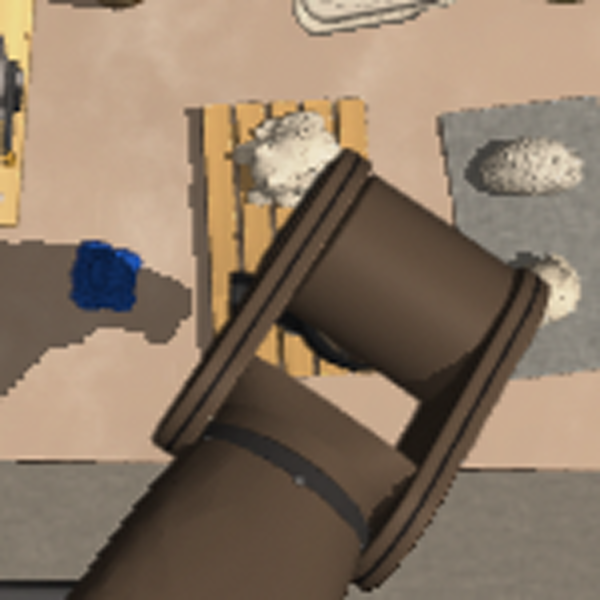

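The wrist hides the rabbit over the board's free half (around (290,300)), and nothing else has been disturbed. Lowering it.

>>> send_rows:
  series:
    - [[-0.2,0,3,0,0,0,-1],[0,0,4,0,0,0,-1],[0,0,4,0,0,0,-1],[0,0,3,0,0,0,-1],[0,0,1.5,0,0,0,-1],[0,0,0,0,0,0,-1],[0,0,0,0,0,0,-1]]

```text
time: 7.95
eef_pos: [0.4489, -0.1739, 0.0526]
tcp_rot: [0.019, 1.0, -0.001, 0.001]
contact_force: [0.0, 0.6, -0.9]
opening: 0.582
finger_force: 29.9
```

>>> send_rows:
  series:
    - [[0,0,0.3,0,0,0,-1],[0,0,0.3,0,0,0,-1],[0,0,0,0,0,0,-1]]

```text
time: 8.32
eef_pos: [0.4477, -0.1735, 0.0453]
tcp_rot: [0.019, 1.0, 0.0, -0.0]
contact_force: [-0.2, -0.5, -1.0]
opening: 0.584
finger_force: 29.9
```

>>> send_rows:
  series:
    - [[0,0,0.3,0,0,0,-1],[0,0,0.2,0,0,0,-1],[0,0,0,0,0,0,-1]]

```text
time: 8.7
eef_pos: [0.4476, -0.1734, 0.04]
tcp_rot: [0.019, 1.0, 0.0, -0.0]
contact_force: [0.8, -0.5, -0.3]
opening: 0.587
finger_force: 29.9
```

>>> send_rows:
  series:
    - [[0,0,0.2,0,0,0,-1],[0,0,0,0,0,0,-1],[0,0,0,0,0,0,-1]]

```text
time: 9.07
eef_pos: [0.4479, -0.1735, 0.0383]
tcp_rot: [0.019, 1.0, -0.0, 0.0]
contact_force: [-1.2, 0.1, -0.7]
opening: 0.583
finger_force: 29.9
```

>>> send_rows:
  series:
    - [[0,0,0.2,0,0,0,-1],[0,0,0,0,0,0,-1],[0,0,0,0,0,0,-1]]

```text
time: 9.45
eef_pos: [0.448, -0.1736, 0.0364]
tcp_rot: [0.019, 1.0, -0.0, 0.0]
contact_force: [-0.1, 0.1, 0.1]
opening: 0.587
finger_force: 30.0
```

>>> send_rows:
  series:
    - [[0,0,0.1,0,0,0,-1],[0,0,0,0,0,0,-1],[0,0,0,0,0,0,-1]]

```text
time: 9.82
eef_pos: [0.448, -0.1737, 0.0363]
tcp_rot: [0.019, 1.0, 0.0, -0.0]
contact_force: [-1.7, 1.5, 6.7]
opening: 0.591
finger_force: 31.4
```

Contact. Releasing.

>>> send_rows:
  series:
    - [[0,0,0,0,0,0,0.25],[0,0,0,0,0,0,0.35],[0,0,0,0,0,0,0.5],[0,0,0,0,0,0,0.7],[0,0,0,0,0,0,1],[0,0,0,0,0,0,1],[0,0,-1,0,0,0,1],[0,0,-2,0,0,0,1],[0,0,-3,0,0,0,1],[0,0,-4,0,0,0,1]]

```text
time: 11.08
eef_pos: [0.4472, -0.1731, 0.1361]
tcp_rot: [0.019, 1.0, 0.0, -0.001]
contact_force: [0.0, -0.6, 0.7]
opening: 0.999
finger_force: 0.0
```

>>> send_rows:
  series:
    - [[0,0,-4,0,0,-0.17,1],[0,0,-4,0,0,-0.17,1],[0,0,0,0,0,-0.17,1],[0,0,0,0,0,-0.12,1],[0,0,0,0,0,0,1]]

```text
time: 11.7
eef_pos: [0.4478, -0.1735, 0.2161]
tcp_rot: [-0.291, 0.957, -0.0, 0.0]
contact_force: [-0.1, 0.2, -0.1]
opening: 1.001
finger_force: 0.0
```

Run:
```python
from h import *
legs((.467,-.349,.22),(.467,-.349,.018),ph=.6)
c=cam('scene');save(c,'g3.png',(170,190,370,340),4)
```

```text
yaw 0.5909 rz first -0.009136684418063923 t 11.7 [ 0.4478 -0.1735  0.2161] F [-0.1  0.2 -0.1] 1.001 0.0
(0.467, -0.349, 0.22) -> 8.33 -15.57 -0.39
(0.467, -0.349, 0.018) -> 0.0 0.0 20.2
```

View pics/g3.png

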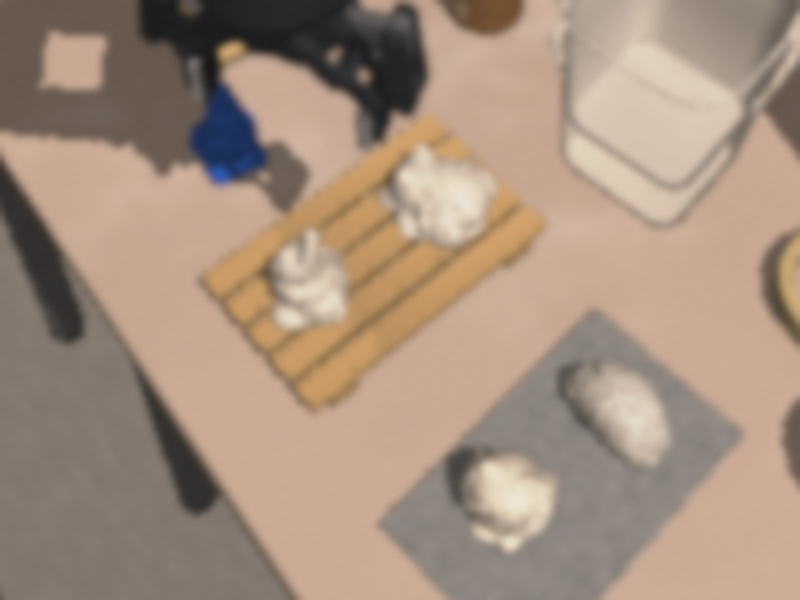

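The rabbit stands upright on the board at about (308,285), clear of the frog, and the owl and cocoon are unmoved. Now the owl.

>>> send_rows:
  series:
    - [[1.2,-2.2,0,0,0,0,1],[1.7,-3.2,0,0,0,0,1],[1.8,-3.4,0,0,0,0,1],[1.8,-3.4,0,0,0,0,1],[1.2,-2.2,0,0,0,0,1],[0.6,-1.2,0,0,0,0,1],[0,0,3,0,0,-0.05,1],[0,0,5,0,0,0,1],[0,0,4,0,0,0,1],[0,0,2,0,0,0,1]]

```text
time: 13.0
eef_pos: [0.487, -0.3201, 0.0723]
tcp_rot: [-0.282, 0.959, -0.014, -0.025]
contact_force: [0.9, 0.2, -0.1]
opening: 0.995
finger_force: 0.0
```

Run:
```python
from h import *
legs((.467,-.349,.013),ph=.64)
```

```text
yaw 0.5716 rz first -0.06844514080319752 t 13.0 [ 0.487  -0.3201  0.0723] F [ 0.9  0.2 -0.1] 0.995 0.0
(0.467, -0.349, 0.013) -> 3.33 -1.12 5.93
```

>>> send_rows:
  series:
    - [[0,0,-3,0,0,0,1],[0,0,0,0,0,0,1],[0,0,0,0,0,0,1]]

```text
time: 13.38
eef_pos: [0.4898, -0.3205, 0.1055]
tcp_rot: [-0.282, 0.959, -0.016, -0.023]
contact_force: [0.4, -0.6, -0.2]
opening: 0.999
finger_force: 0.0
```

Run:
```python
from h import *
print(ctrl.get_state()['qpos'].round(3),ctrl.get_state()['joint_efforts'].round(1))
legs((.467,-.349,.103),ph=.64)
```

```text
[-0.728  0.23   1.892 -0.066  1.018 -2.836] [  0.  -35.4 -26.3  -0.1  -0.    0. ]
yaw 0.5719 rz first -0.06809858176579553 t 13.375 [ 0.4898 -0.3205  0.1055] F [ 0.4 -0.6 -0.2] 0.999 0.0
(0.467, -0.349, 0.103) -> 3.53 -0.93 0.25
```

Joint 6 hit its range limit and blocked that move, so I'll use the half-turned grasp instead.

>>> send_rows:
  series:
    - [[0,0,-4,0,0,0.18,1],[0,0,0,0,0,0.18,1],[0,0,0,0,0,0.18,1],[0,0,0,0,0,0.18,1],[0,0,0,0,0,0.18,1],[0,0,0,0,0,0.18,1],[0,0,0,0,0,0.18,1],[0,0,0,0,0,0.18,1],[0,0,0,0,0,0.18,1]]

```text
time: 14.5
eef_pos: [0.4905, -0.3182, 0.1441]
tcp_rot: [0.503, 0.864, -0.028, -0.005]
contact_force: [0.6, 0.7, 0.8]
opening: 0.995
finger_force: 0.0
```

>>> send_rows:
  series:
    - [[0,0,0,0,0,0.18,1],[0,0,0,0,0,0.18,1],[0,0,0,0,0,0.18,1],[0,0,0,0,0,0.18,1],[0,0,0,0,0,0.18,1],[0,0,0,0,0,0.18,1],[0,0,0,0,0,0.18,1],[0,0,0,0,0,0.18,1],[0,0,0,0,0,0,1],[0,0,0,0,0,0,1]]

```text
time: 15.75
eef_pos: [0.4907, -0.3184, 0.1445]
tcp_rot: [0.946, 0.322, -0.024, 0.014]
contact_force: [-0.4, 0.9, 0.7]
opening: 0.998
finger_force: 0.0
```

```bash
cat >> h.py <<'E'
def rotvec(ph):
    """tool-axis rotation vector to reach straight down with tool-y yaw ph"""
    s=ctrl.get_state();T=np.array([[-np.cos(ph),-np.sin(ph),0],[-np.sin(ph),np.cos(ph),0],[0,0,-1]])
    T[0,1]=-np.sin(ph);T=np.c_[[-np.cos(ph),-np.sin(ph),0],[-np.sin(ph),np.cos(ph),0],[0,0,-1]]
    print('rotvec',(Ro.from_quat(s['tcp_rot']).inv()*Ro.from_matrix(T)).as_rotvec().round(4),'q',s['qpos'].round(2))
E
python3 - <<'E'
from h import *
rotvec(.64-np.pi)
legs((.467,-.349,.145),ph=.64-np.pi)
E
```

```text
rotvec [0.0118 0.0553 0.0157] q [-0.72  0.18  1.87 -0.06  1.09  0.22]
yaw -2.4856 rz first 0.015975913522008778 t 15.75 [ 0.4907 -0.3184  0.1445] F [-0.4  0.9  0.7] 0.998 0.0
(0.467, -0.349, 0.145) -> -3.73 1.04 -0.05
```

>>> send_rows:
  series:
    - [[0,0,0,0.012,0.055,0.016,1],[-1.2,0.3,0,0,0,0,1],[-1.6,0.5,0,0,0,0,1],[-0.9,0.2,0,0,0,0,1],[0,0,0,0,0,0,1],[0,0,0,0,0,0,1]]

```text
time: 16.5
eef_pos: [0.4671, -0.3485, 0.1449]
tcp_rot: [0.95, 0.313, 0.0, 0.0]
contact_force: [-0.1, 0.6, 0.0]
opening: 1.001
finger_force: 0.0
```

Run:
```python
from h import *
rotvec(.64-np.pi)
legs((.467,-.349,.013),ph=.64-np.pi)
```

```text
rotvec [ 0.0004  0.     -0.0028] q [-0.81  0.17  1.88 -0.    1.09  0.12]
yaw -2.5044 rz first -0.002796958803239491 t 16.5 [ 0.4671 -0.3485  0.1449] F [-0.1  0.6  0. ] 1.001 0.0
(0.467, -0.349, 0.013) -> -0.04 0.04 13.19
```

>>> send_rows:
  series:
    - [[0,0,2,0,0,0,1],[0,0,3,0,0,0,1],[0,0,3,0,0,0,1],[0,0,2.7,0,0,0,1],[0,0,1.5,0,0,0,1],[0,0,1,0,0,0,1],[0,0,0,0,0,0,1]]

```text
time: 17.38
eef_pos: [0.467, -0.3483, 0.0123]
tcp_rot: [0.95, 0.313, -0.0, -0.0]
contact_force: [0.6, 0.1, -0.1]
opening: 1.001
finger_force: 0.0
```

>>> send_rows:
  series:
    - [[0,0,0,0,0,0,0.8],[0,0,0,0,0,0,0.6],[0,0,0,0,0,0,0.4],[0,0,0,0,0,0,0.3],[0,0,0,0,0,0,0.2],[0,0,0,0,0,0,0.1],[0,0,0,0,0,0,-0.2],[0,0,0,0,0,0,-1],[0,0,0,0,0,0,-1]]

```text
time: 18.5
eef_pos: [0.4673, -0.3488, 0.0135]
tcp_rot: [0.95, 0.313, 0.0, 0.0]
contact_force: [-0.5, 1.4, 6.6]
opening: 0.608
finger_force: 30.7
```

The owl is gripped at about 52 mm opening. Lifting it, then turning to the clamp's yaw.

>>> send_rows:
  series:
    - [[0,0,-1,0,0,0,-1],[0,0,-2,0,0,0,-1],[0,0,-3,0,0,0,-1],[0,0,-4,0,0,0.1,-1],[0,0,-4,0,0,0.15,-1],[0,0,-4,0,0,0.15,-1],[0,0,-1.5,0,0,0.15,-1],[0,0,0,0,0,0.12,-1],[0,0,0,0,0,0,-1],[0,0,0,0,0,0,-1]]

```text
time: 19.75
eef_pos: [0.4669, -0.3483, 0.208]
tcp_rot: [1.0, -0.016, 0.0, 0.0]
contact_force: [0.5, -0.6, -0.5]
opening: 0.61
finger_force: 31.6
```

Run:
```python
from h import *
rotvec(-.037-np.pi)
legs((.683,.107,.205),ph=-.037-np.pi)
c=cam('scene');r=proj(c,ctrl.get_state()['eef_pos']).astype(int);save(c,'g4.png',(r[0]-60,r[1]-50,r[0]+60,r[1]+50),5)
```

```text
rotvec [ 0.0004 -0.0002  0.0059] q [-0.81  0.1   1.83 -0.    1.21  0.79]
yaw 3.1105 rz first 6.289127086816679 t 19.75 [ 0.4669 -0.3483  0.208 ] F [ 0.5 -0.6 -0.5] 0.61 31.586054720683023
(0.683, 0.107, 0.205) -> 19.91 -46.3 0.3
```

View pics/g4.png

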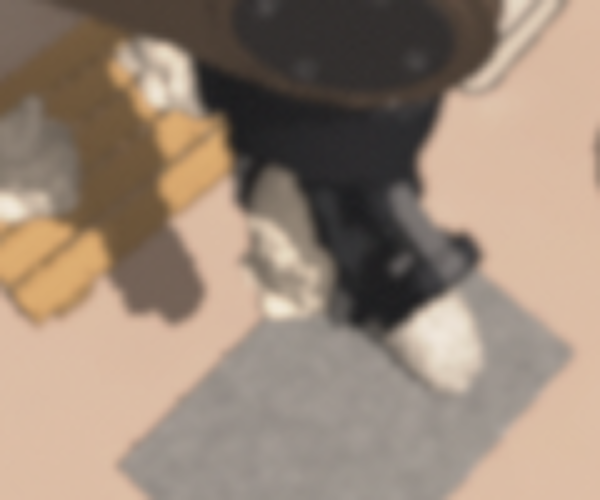

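The owl hangs upright between the fingers at about (290,250), and the rabbit and cocoon are undisturbed. Carrying it to the clamp.

>>> send_rows:
  series:
    - [[0.9,-2.1,0,0,0,0,-1],[1.6,-3.7,0,0,0,0,-1],[1.9,-4.5,0,0,0,0,-1],[1.9,-4.5,0,0,0,0,-1],[1.9,-4.5,0,0,0,0,-1],[1.9,-4.5,0,0,0,0,-1],[1.9,-4.5,0,0,0,0,-1],[1.9,-4.5,0,0,0,0,-1],[1.9,-4.5,0,0,0,0,-1],[1.8,-4,0,0,0,0,-1]]

```text
time: 21.05
eef_pos: [0.6565, 0.0618, 0.2074]
tcp_rot: [1.0, -0.015, -0.0, -0.0]
contact_force: [-0.0, -0.9, -0.5]
opening: 0.603
finger_force: 31.6
```

>>> send_rows:
  series:
    - [[1.2,-2.8,0,0,0,0,-1],[0.8,-1.7,0,0,0,0,-1],[0.3,-0.5,0,0,0,0,-1],[0,0,0,0,0,0,-1],[0,0,0,0,0,0,-1]]

```text
time: 21.68
eef_pos: [0.6809, 0.1067, 0.2077]
tcp_rot: [1.0, -0.017, -0.0, 0.0]
contact_force: [0.7, 0.2, -0.4]
opening: 0.602
finger_force: 31.6
```

Run:
```python
from h import *
rotvec(-.037-np.pi)
legs((.683,.107,.10),(.683,.107,.036),ph=-.037-np.pi)
```

```text
rotvec [0.0008 0.0002 0.0031] q [ 0.01  0.34  1.56 -0.    1.25  1.61]
yaw 3.1077 rz first 6.286272033296495 t 21.675 [0.6809 0.1067 0.2077] F [ 0.7  0.2 -0.4] 0.602 31.587063521146774
(0.683, 0.107, 0.1) -> 0.21 -0.04 10.77
(0.683, 0.107, 0.036) -> 0.0 0.0 6.4
```

>>> send_rows:
  series:
    - [[0.2,0,3,0,0,0,-1],[0,0,4,0,0,0,-1],[0,0,3,0,0,0,-1],[0,0,2,0,0,0,-1],[0,0,1,0,0,0,-1],[0,0,0.7,0,0,0,-1],[0,0,0,0,0,0,-1]]

```text
time: 22.55
eef_pos: [0.6835, 0.1075, 0.0712]
tcp_rot: [1.0, -0.016, 0.0, 0.0]
contact_force: [0.3, 0.2, -0.3]
opening: 0.602
finger_force: 31.6
```

>>> send_rows:
  series:
    - [[0,0,0.7,0,0,0,-1],[0,0,0.7,0,0,0,-1],[0,0,0.7,0,0,0,-1],[0,0,0.5,0,0,0,-1],[0,0,0,0,0,0,-1],[0,0,0,0,0,0,-1]]

```text
time: 23.3
eef_pos: [0.6834, 0.1076, 0.0449]
tcp_rot: [1.0, -0.016, 0.0, 0.0]
contact_force: [-0.4, -0.2, -1.3]
opening: 0.602
finger_force: 31.6
```

>>> send_rows:
  series:
    - [[0,0,0.4,0,0,0,-1],[0,0,0.3,0,0,0,-1],[0,0,0,0,0,0,-1],[0,0,0,0,0,0,-1]]

```text
time: 23.8
eef_pos: [0.6832, 0.1075, 0.0377]
tcp_rot: [1.0, -0.016, 0.0, 0.0]
contact_force: [0.6, -0.1, -0.8]
opening: 0.603
finger_force: 31.6
```

>>> send_rows:
  series:
    - [[0,0,0.2,0,0,0,-1],[0,0,0.1,0,0,0,-1],[0,0,0,0,0,0,-1],[0,0,0,0,0,0,-1]]

```text
time: 24.3
eef_pos: [0.6832, 0.1076, 0.0347]
tcp_rot: [1.0, -0.016, 0.0, 0.0]
contact_force: [-0.0, -0.4, -0.7]
opening: 0.602
finger_force: 31.6
```

>>> send_rows:
  series:
    - [[0,0,0.15,0,0,0,-1],[0,0,0,0,0,0,-1],[0,0,0,0,0,0,-1]]

```text
time: 24.68
eef_pos: [0.6834, 0.1076, 0.0336]
tcp_rot: [1.0, -0.016, 0.0, 0.0]
contact_force: [-0.6, 1.0, 1.5]
opening: 0.609
finger_force: 31.8
```

>>> send_rows:
  series:
    - [[0,0,0.1,0,0,0,-1],[0,0,0,0,0,0,-1],[0,0,0,0,0,0,-1]]

```text
time: 25.05
eef_pos: [0.6835, 0.1076, 0.0335]
tcp_rot: [1.0, -0.016, 0.0, 0.0]
contact_force: [-2.7, -0.8, 6.2]
opening: 0.606
finger_force: 32.2
```

Seated. Letting go.

>>> send_rows:
  series:
    - [[0,0,0,0,0,0,0.3],[0,0,0,0,0,0,0.4],[0,0,0,0,0,0,0.55],[0,0,0,0,0,0,0.75],[0,0,0,0,0,0,1],[0,0,0,0,0,0,1],[0,0,-1,0,0,0,1],[0,0,-2,0,0,0,1],[0,0,-4,0,0,0,1],[0,0,-5,0,0,0,1]]

```text
time: 26.3
eef_pos: [0.6827, 0.1076, 0.154]
tcp_rot: [1.0, -0.016, -0.0, 0.0]
contact_force: [0.6, 0.3, -0.2]
opening: 1.001
finger_force: 0.0
```

>>> send_rows:
  series:
    - [[0,0,-5,0,0,0,1],[0,0,-4,0,0,0,0],[-3,0,0,0,0,0,-1],[-4,0,0,0,0,0,-1],[-4,0,0,0,0,0,-1],[-4,0,0,0,0,0,-1],[-3,0,0,0,0,0,-1],[0,0,0,0,0,0,-1],[0,0,0,0,0,0,-1]]

```text
time: 27.42
eef_pos: [0.5043, 0.1135, 0.2437]
tcp_rot: [1.0, -0.016, 0.002, 0.0]
contact_force: [0.1, -0.0, 0.2]
opening: 0.0
finger_force: 0.0
```

Run:
```python
from h import *
rotvec(-.037-np.pi)
legs((.466,.092,.20),(.466,.092,.17),ph=-.037-np.pi)
c=cam('scene');i=c['img'];r=proj(c,[.683,.107,.05]).astype(int)
t=cam('top');q=proj(t,[.683,.107,.05]).astype(int)
A=cv2.resize(i[r[1]-30:r[1]+30,r[0]-30:r[0]+30,::-1],(400,400),interpolation=cv2.INTER_CUBIC)
B=cv2.resize(t['img'][q[1]-30:q[1]+30,q[0]-30:q[0]+30,::-1],(400,400),interpolation=cv2.INTER_CUBIC)
cv2.imwrite('pics/g5.png',np.hstack([A,B]));print(r,q)
```

```text
rotvec [ 0.0003 -0.0034  0.0041] q [ 0.03 -0.08  1.95 -0.    1.27  1.63]
yaw 3.1087 rz first 6.287333270655546 t 27.425 [0.5043 0.1135 0.2437] F [ 0.1 -0.   0.2] 0.0 0.0
(0.466, 0.092, 0.2) -> -3.74 2.29 4.37
(0.466, 0.092, 0.17) -> 0.0 0.0 3.0
[257 156] [205 158]
```

View pics/g5.png

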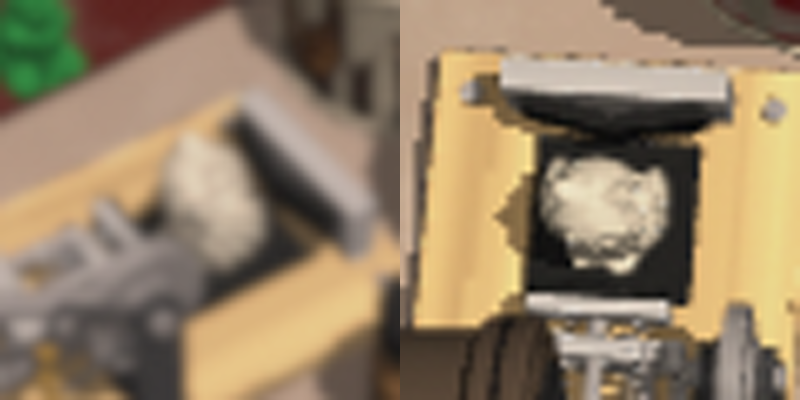

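The owl stands upright, centred on the seat (crop centre about (605,210) in the top view) and square to the jaw and fence. Moving the shut fingers over the handle.

>>> send_rows:
  series:
    - [[-1.8,0.8,0,0,0,0,-1],[-1.9,0.9,0,0,0,0,-1],[0,0,2.7,0,0,0,-1],[0,0,2.7,0,0,0,-1],[0,0,0,0,0,0,-1],[0,0,0,0,0,0,-1]]

```text
time: 28.28
eef_pos: [0.4667, 0.0977, 0.1892]
tcp_rot: [1.0, -0.016, 0.001, 0.0]
contact_force: [-0.6, -0.3, 0.3]
opening: -0.0
finger_force: 0.0
```

>>> send_rows:
  series:
    - [[0,0,0.7,0,0,0,-1],[0,0,0.5,0,0,0,-1],[0,0,0.5,0,0,0,-1],[0,0,0.3,0,0,0,-1],[0,0,0,0,0,0,-1]]

```text
time: 28.9
eef_pos: [0.4663, 0.0977, 0.1689]
tcp_rot: [1.0, -0.016, 0.001, 0.0]
contact_force: [-0.4, 0.8, 3.5]
opening: 0.002
finger_force: 1.9
```

>>> send_rows:
  series:
    - [[-0.3,0,0.6,0,0,0,-1],[-0.3,0,0.6,0,0,0,-1],[-0.3,0,0.6,0,0,0,-1],[0,0,0,0,0,0,-1],[0,0,0,0,0,0,-1]]

```text
time: 29.52
eef_pos: [0.4565, 0.0981, 0.15]
tcp_rot: [1.0, -0.016, -0.0, 0.0]
contact_force: [-0.4, 0.7, 3.2]
opening: -0.001
finger_force: 1.6
```

>>> send_rows:
  series:
    - [[-0.2,0,0.6,0,0,0,-1],[-0.1,0,0.6,0,0,0,-1],[-0.1,0,0.6,0,0,0,-1],[-0.1,0,0.6,0,0,0,-1],[-0.1,0,0.6,0,0,0,-1],[0,0,0.5,0,0,0,-1],[0,0,0,0,0,0,-1]]

```text
time: 30.4
eef_pos: [0.4504, 0.0983, 0.1145]
tcp_rot: [1.0, -0.016, -0.0, 0.0]
contact_force: [0.2, 1.9, 4.1]
opening: -0.002
finger_force: 2.0
```

>>> send_rows:
  series:
    - [[0,0,0.6,0,0,0,-1],[0,0,0.6,0,0,0,-1],[0,0,0.6,0,0,0,-1],[0,0,0.5,0,0,0,-1],[0,0,0,0,0,0,-1],[0,0,0,0,0,0,-1]]

```text
time: 31.15
eef_pos: [0.4509, 0.0983, 0.0922]
tcp_rot: [1.0, -0.016, 0.0, 0.0]
contact_force: [-0.1, 1.6, 5.4]
opening: 0.0
finger_force: 2.7
```

Now go to TCP z of about 0.059, where the lever angle should be 0.75 rad.

>>> send_rows:
  series:
    - [[0,0,0.5,0,0,0,-1],[0,0,0.5,0,0,0,-1],[0.1,0,0.5,0,0,0,-1],[0.1,0,0.4,0,0,0,-1],[0,0,0,0,0,0,-1],[0,0,0,0,0,0,-1]]

```text
time: 31.9
eef_pos: [0.4532, 0.0982, 0.0735]
tcp_rot: [1.0, -0.016, 0.001, 0.0]
contact_force: [0.5, 2.3, 7.1]
opening: -0.001
finger_force: 3.2
```

>>> send_rows:
  series:
    - [[0.1,0,0.4,0,0,0,-1],[0,0,0.4,0,0,0,-1],[0,0,0.3,0,0,0,-1],[0,0,0,0,0,0,-1],[0,0,0,0,0,0,-1],[0,0,0,0,0,0,-1]]

```text
time: 32.65
eef_pos: [0.4544, 0.0981, 0.0627]
tcp_rot: [1.0, -0.016, 0.001, 0.0]
contact_force: [0.5, 2.1, 6.5]
opening: 0.003
finger_force: 3.2
```

>>> send_rows:
  series:
    - [[0,0,0.3,0,0,0,-1],[0,0,0,0,0,0,-1],[0,0,0,0,0,0,-1],[0,0,0,0,0,0,-1],[0,0,0,0,0,0,-1]]

```text
time: 33.28
eef_pos: [0.4547, 0.0981, 0.0599]
tcp_rot: [1.0, -0.016, 0.001, 0.0]
contact_force: [-0.4, 1.8, 6.3]
opening: 0.001
finger_force: 3.5
```

Run:
```python
from h import *
s=ctrl.get_state();print(s['eef_pos'],s['contact_force'],.5-np.arcsin((s['eef_pos'][2]-.097)/.155))
c=cam('scene');save(c,'g6.png',(180,90,380,240),4)
```

```text
[0.45465328 0.09811286 0.05990649] [-0.38630144  1.7677892   6.30094086] 0.7416581656709241
```

View pics/g6.png

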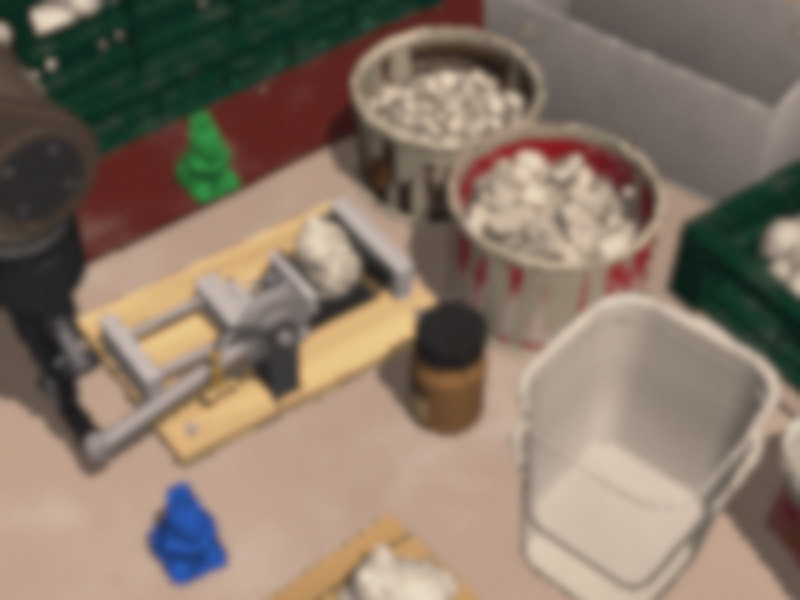

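The owl stands upright, pressed between jaw and fence at about (330,258). The lever is down at about 0.74 rad with a push of about 6 N. Handing in.

```bash
python3 -c "
from plant import ctrl
print(ctrl.sign_off())"
```

```text
the job is handed in; nothing more can be done
None
```

The job is handed in: the rabbit stands on the drying board, the owl is upright in the clamp between jaw and fence, and the lever is held at the third click (about 0.74 rad, 6 N push); no pass/fail verdict was returned.

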